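# Hold the check plate flush on the sloped sensor of a metal tester

### The arm

A 6-joint arm with a two-finger parallel gripper is mounted at the origin on the work surface. World frame = base frame: x ahead of the robot, y to its left, z up, the work surface at z = 0. Lengths are in m, angles in rad, forces in N, time in s.
With the tool pointing down it reaches from about 0.225 to 0.875 m from the base axis. Payload 3.4 kg.
Tool frame: the origin (TCP) lies at the very end of the fingers, on their centre line; the grasp point (between the pads) lies 19 mm behind it; z points along the fingers, y is the direction in which the jaws open and shut (so a half turn about z gives the same grasp; the last joint's range is limited). The gripper opens to 85 mm and grips with 20 to 120 N. Pads are 22 mm wide; open, the fingers measure 114 mm over their backs; the gripper's body (76 mm by 85 mm) begins 54 mm behind the grasp point. The pads swing forward as they close: fully open they stand 13 mm farther back than shut.
Start: joints at [-1.394, 0.276, 1.505, -0, 1.361, -0.121], TCP at [0.169, -0.55, 0.193] pointing down, gripper open.
Joint ranges: [-2.89, 2.89], [-0.75, 2.08], [0.22, 2.7], [-1.18, 4.32], [0.11, 2.71], [-2.7, 2.7]. Speed limits (rad/s): [2.57, 2.57, 3.14, 3.14, 3.14, 3.14].

### API

Orientations are given as a unit quaternion [w, x, y, z].
In Python, from rig import get_state, get_image, calibration, sign_off gives the robot as it stands. The module is installed in compiled form; this text tells all that it offers.
- The arm moves only by the tool drive_tool, never from a script. Its argument "targets" is one flat list of numbers, 7 for each row, row after row: the turn, a rotation vector about the tool's x, y, z in degrees, then the shift along the tool's x, y, z in mm, then the opening, from 0 (shut) to 1 (fully open). In form: [wx, wy, wz, tx, ty, tz, fingers, wx, wy, wz, tx, ty, tz, fingers, ...]. A call has 1 to 12 rows; each row shifts and turns the commanded pose from where the row before left it, along the tool's axes as they then stand; what a row does not reach is not made up. A row lasts 1/8 s, in which the tool goes at most 62.5 mm and 10.7 degrees, less where a joint would pass 70% of its speed; a pose out of reach is approached as far as the arm can. A call is refused whole if a number of a shift passes 62.5 or a number of a turn 10.7, either way. A call with a gripper value outside its range is refused whole. The fingers move at their own pace and stop on an object; "grip_force" is the grip in N (left out, the last holds). Time passes only in rows, so rows that do not move let the fingers close. It gives the time, the measured TCP pose, the force and the opening at its end, in the units of the state.
- get_state(): the state, without advancing time (a new reading comes with each control period).
- get_image(name): name is "scene" or "top" or "wrist"; returns the picture (400x640x3 uint8, red, green, blue); there is no depth.
- calibration(name): a dict with "mtx" (3x3 intrinsics, pixels), "distortion" ([k1, k2, p1, p2, k3] as OpenCV has them; the pictures are not rectified), "world_to_cam" (4x4, takes a point from world to camera coordinates); the wrist camera has in their place "hand_eye" (4x4, takes a point from camera to tool coordinates, whose origin is the TCP and whose axes are the flange's). Camera axes: x right, y down, z forward; pixel columns grow to the right and rows downward; lengths in m; the calibration is good to about 2 mm. A picture is of the moment at which its call begins: read the wrist's pose just before it. calibration takes no time and is no camera call.
- sign_off(): hands the job in, once; it reports no verdict.
The state is a dict: "clock": time; "qpos": joint angles; "qd": joint speeds; "effort": joint torques, N m; "position": TCP position; "ee_rot": TCP orientation; "contact_force": force on the tool from outside, world axes, zero at the start; "moment": the same for the moment, N m; "width": finger opening in m.
Only numpy, scipy, OpenCV 4.12 (cv2) and the standard library are available. Lean on these libraries where they do the work, as an engineer would, in place of code of your own. Each camera call takes 0.05 s, during which the arm holds its last target.

### The job

Lift the dust cover straight up off the metal tester on the jeweller's bench and stand it upright on the cork mat. Then take the flat metal check plate by its grip, tilt it to match the tester's sloped sensor face, and hold it flush, centred and square on the face, pressing the sprung face gently in about half-way. Finish while holding it there: do not let go, and leave the other things on the bench alone.

Things in the scene. Friction and masses are not known exactly. Their poses are not given: they have to be found in the camera images.
- cover: loose grey dust cover, an upside-down open box 100 x 100 x 100 mm, walls 4 mm, about 0.16 kg, with an upright black knob on top: a cylinder of 22 mm diameter on the cover's axis, from 100 to 128 mm above the origin. Starts standing on the bench over the tester. Origin: centre of its lower rim; z up, x and y square to the walls
- mat: fixed square cork mat, 140 x 140 x 4 mm, flat on the bench to the left or right of the tester; where the cover goes. Origin: centre of its underside; z up, x and y along its edges
- tester: metal tester fixed to the bench, under the cover at first: grey foot 70 (x) x 76 (y) x 16 mm and two cheeks, 57 mm high, carrying a black head that turns on an axle along y, 48 mm above the bench. The head is clamped (does not yield to 10 N) at a slope of 15 to 35 deg, new each time; its sensor face leans to the tester's -x (towards the robot). All below 95 mm. Origin: centre of underside, z up
- sensor_face (a point): centre of the flat upper surface of the sensor plate (steel, 60 x 50 mm, 6 mm thick), 24 mm from the head's axle. Its z axis is the outward normal of the sloped face, y runs level along the axle (50 mm side), x runs up the slope (60 mm side). Moves with the face when it is pressed
- sensor (a joint): how far the sprung sensor face is pressed in along its normal, in m: 0 out (at rest), 0.009 against the stop. It takes about 1.8 N to start and 0.6 N more per mm (4.5 N at 4.5 mm). The face stays parallel to itself as it sinks
- plate: loose check plate, 0.09 kg: flat bright aluminium plate 50 (x) x 36 (y) x 4 mm with an upright wooden grip block at its centre, 24 (x) x 14 (y) mm, up to 44 mm above the underside. Lies flat, grip up, across the tester from the mat. Origin: centre of the underside, the side that goes on the sensor face; z up along the grip. On the face its 50 mm side runs along the 60 mm side, either way round
- jar: bystander: amber glass jar, 44 mm diameter, 65 mm high, upright; origin: centre of the underside
- pot: bystander: white ceramic cup, 52 mm diameter, 50 mm high, upright; origin: centre of the underside
- brick: bystander: soldering brick 60 x 110 x 28 mm lying flat beyond the tester; origin: centre of the underside
Not all that is in view belongs to the job. Several things have the shape of the mat; the one meant has the colours described above.

How it is judged:
By the outcome, as a careful person would: the job done as asked, in the order asked, and still so for the second after the job is handed in, while the arm keeps its last pose, push and grip.
It also fails if it takes over 58 s, if anything falls off the work surface, if the arm or the gripper's body presses on something with over 40 N, if the wrist force passes 120 N, or if a joint passes its speed limit or range.

## Working session

There is one attempt and no reset: what is moved stays moved. The work goes in short steps, Python scripts to look and compute and a tool call to move; the robot and the scene stay as the last step left them, time stands still between calls to the robot, and variables do not carry over. Pictures are saved under pics/ and viewed, and the job is handed in when it is done.

Besides the shell and the picture viewer there is one more tool, called after "Emit:" in YAML: its name, and indented under it one key for each argument. drive_tool: Moves the arm, as the interface text tells. Its arguments: {"type":"object","properties":{"targets":{"type":"array"},"grip_force":{"type":"number"}},"required":["targets"]}

```bash
mkdir -p pics
python3 - <<'E'
from rig import *
import cv2,json
print(get_state())
for n in ("scene","top","wrist"):
    c=calibration(n); print(n,{k:[[round(float(x),4) for x in r] if hasattr(r,'__len__') else round(float(r),4) for r in v] for k,v in c.items()})
for n in ("scene","top"):
    cv2.imwrite(f"pics/{n}0.png",get_image(n)[:,:,::-1])
E
```

```text
{'clock': 0.0, 'qpos': array([-1.39399458e+00,  2.76616689e-01,  1.50615725e+00,  4.28971082e-06,
        1.36069565e+00, -1.20962446e-01]), 'qd': array([-0.00031706, -0.00036966,  0.00057029, -0.00034695,  0.00125746,
        0.00080543]), 'effort': array([-4.75292381e-04, -4.16780198e+01, -2.45808595e+01, -1.64362832e-04,
        1.13443795e-02,  1.35947062e-06]), 'position': array([ 0.16860486, -0.54908849,  0.1922178 ]), 'ee_rot': array([-9.38157593e-04,  9.88937149e-01,  1.48332178e-01, -2.41017525e-05]), 'contact_force': array([ 0.43842348, -0.64719594,  0.58610945]), 'moment': array([ 0.01221288, -0.00924489, -0.00736376]), 'width': 0.08553433639037031}
scene {'mtx': [[363.8132, 0.0, 320.6043], [0.0, 363.8132, 201.2721], [0.0, 0.0, 1.0]], 'distortion': [0.0018, 0.0, 0.0, 0.0, 0.0], 'world_to_cam': [[0.6816, 0.7314, -0.0217, -0.4128], [0.3966, -0.3942, -0.829, -0.1061], [-0.6149, 0.5564, -0.5588, 1.2726], [0.0, 0.0, 0.0, 1.0]]}
top {'mtx': [[464.8338, 0.0, 326.0972], [0.0, 464.8338, 193.1142], [0.0, 0.0, 1.0]], 'distortion': [-0.0706, 0.0, 0.0, 0.0, 0.0], 'world_to_cam': [[0.0103, -0.9999, -0.0071, 0.0783], [-0.9876, -0.0091, -0.157, 0.5387], [0.1569, 0.0086, -0.9876, 1.3953], [0.0, 0.0, 0.0, 1.0]]}
wrist {'mtx': [[358.355, 0.0, 319.8123], [0.0, 358.355, 200.5895], [0.0, 0.0, 1.0]], 'distortion': [-0.0822, 0.0, 0.0, 0.0, 0.0], 'hand_eye': [[0.0, -0.9526, -0.3041, 0.0788], [1.0, -0.0001, 0.0005, -0.0007], [-0.0005, -0.3041, 0.9526, -0.1816], [0.0, 0.0, 0.0, 1.0]]}
```

View pics/scene0.png

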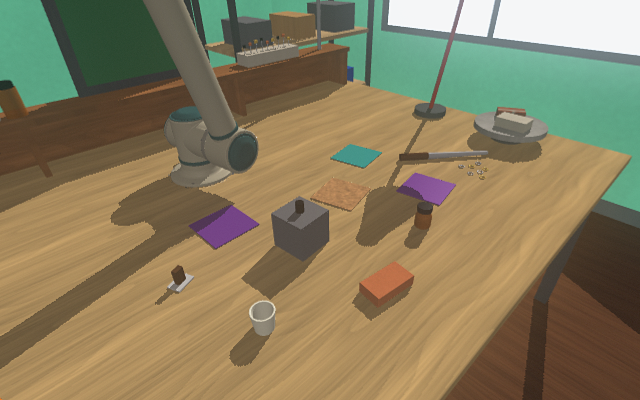

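View pics/top0.png

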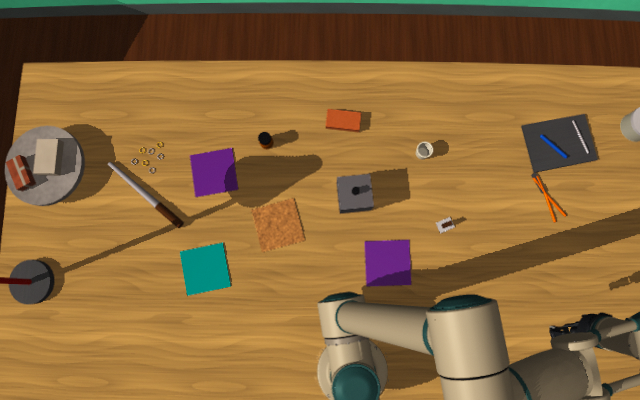

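The top view shows four mat-shaped squares: cork (278,224), purple (214,172), purple (388,262) and teal (206,268). Only the first is brown cork. The cover is at (355,193), the plate at (446,225), the jar at (265,140), the cup at (425,150) and the brick at (344,120). Next I'll enlarge these and measure.

```bash
cat > h.py <<'E'
import numpy as np, cv2
from rig import *
from scipy.spatial.transform import Rotation as R
def cam(n,st=None):
    c=calibration(n); K=np.array(c['mtx']);D=np.array(c['distortion'])
    if n=='wrist':
        st=st or get_state(); q=st['ee_rot']; T=np.eye(4); T[:3,:3]=R.from_quat(np.r_[q[1:],q[0]]).as_matrix(); T[:3,3]=st['position']
        W=np.linalg.inv(T@np.array(c['hand_eye']))
    else: W=np.array(c['world_to_cam'])
    return K,D,W
def toplane(px,z,C):
    K,D,W=C; p=cv2.undistortPoints(np.array(px,float).reshape(-1,1,2),K,D).reshape(-1,2)
    M=np.linalg.inv(W); d=np.c_[p,np.ones(len(p))]@M[:3,:3].T; o=M[:3,3]
    z=np.broadcast_to(z,len(p)); return o+d*((z-o[2])/d[:,2])[:,None]
def proj(P,C):
    K,D,W=C; return cv2.projectPoints(np.array(P,float).reshape(-1,3),cv2.Rodrigues(W[:3,:3])[0],W[:3,3],K,D)[0].reshape(-1,2)
def toolR(st):
    q=st['ee_rot']; return R.from_quat(np.r_[q[1:],q[0]])
E
python3 - <<'E'
from h import *
t=cv2.imread('pics/top0.png')
cv2.imwrite('pics/top0c.png',cv2.resize(t[150:260,240:470],None,fx=3.4,fy=3.4,interpolation=cv2.INTER_CUBIC))
C=cam('top')
print(toplane([(278,224)],0.004,C),toplane([(355,191)],0.128,C),toplane([(446,225)],0.02,C),toplane([(265,140),(425,150)],.06,C))
E
```

```text
[[0.44416292 0.23444432 0.004     ]] [[ 0.53138952 -0.00120498  0.128     ]] [[ 0.4442701  -0.29130205  0.02      ]] [[ 0.70137545  0.27595156  0.06      ]
 [ 0.6737525  -0.22269467  0.06      ]]
```

View pics/top0c.png

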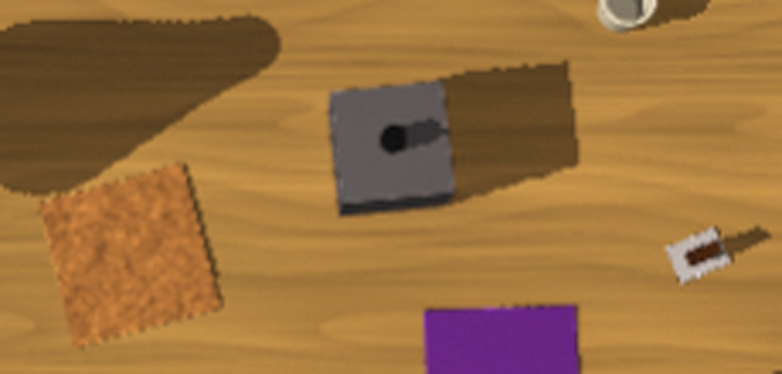

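Run:
```python
from h import *
C=cam('top')
f=lambda l:np.array(l)/3.4+[240,150]-0.35
m=toplane(f([(40,202),(185,165),(222,307),(82,347)]),.004,C)
c=toplane(f([(330,93),(443,83),(455,188),(338,205)]),.1,C)
for P in (m,c):
    e=np.diff(np.r_[P,P[:1]],axis=0)[:,:2]; print(P.mean(0),np.linalg.norm(e,axis=1),np.degrees(np.arctan2(e[:,1],e[:,0])))
s=cv2.imread('pics/scene0.png')
S=cam('scene'); print(proj([.531,-.001,.128],S), toplane([(300,201)],.128,S))
cv2.imwrite('pics/s0c.png',cv2.resize(s[170:350,140:360],None,fx=3.3,fy=3.3,interpolation=cv2.INTER_CUBIC))
```

```text
[0.44234502 0.23279087 0.004     ] [0.13947989 0.13694066 0.13378049 0.14072548] [ -74.97679974 -164.39238925  106.56967486   17.9334593 ]
[ 0.53477808 -0.00214851  0.1       ] [0.09976942 0.09353689 0.10290739 0.09923973] [ -84.3231308  -173.85222936   98.84167847    4.39951141]
[[297.94852058 200.77652337]] [[0.53521979 0.00188237 0.128     ]]
```

Emit:
drive_tool:
  targets: [0, 0, 0, 42, -35, -5, 1, 0, 0, 0, 42, -35, -5, 1, 0, 0, 0, 42, -35, -5, 1, 0, 0, 0, 42, -35, -5, 1, 0, 0, 0, 42, -35, -5, 1, 0, 0, 0, 42, -35, -5, 1, 0, 0, 0, 42, -35, -5, 1, 0, 0, 0, 42, -35, -5, 1, 0, 0, 0, 42, -35, -5, 1, 0, 0, 0, 42, -35, -5, 1]

```text
clock: 1.35
position: [0.4681, -0.0902, 0.243]
ee_rot: [0.0, 0.989, 0.148, -0.0]
contact_force: [-0.1, -0.8, -0.5]
width: 0.0854
```

View pics/s0c.png

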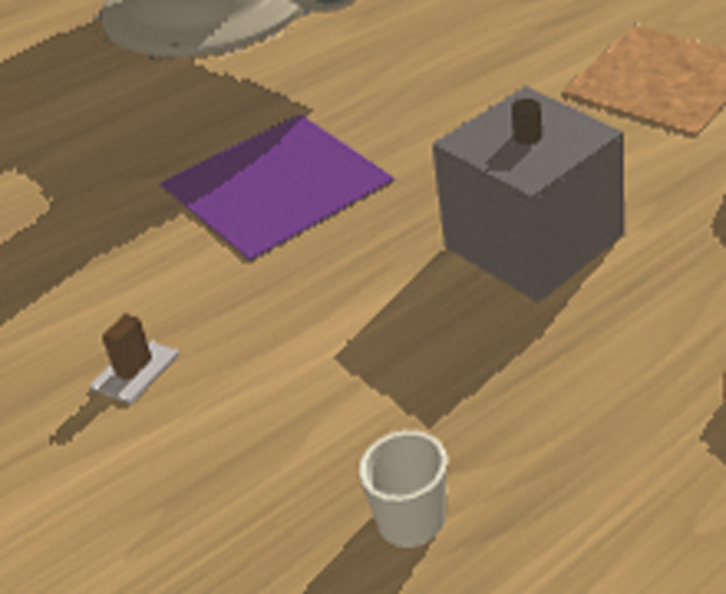

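Emit:
drive_tool:
  targets: [0, 0, 0, 45, -33, 0, 1, 0, 0, 0, 44, -33, 0, 1, 0, 0, 0, 0, 0, 0, 1]

```text
clock: 1.72
position: [0.5347, 0.0004, 0.2421]
ee_rot: [-0.001, 0.989, 0.151, -0.0]
contact_force: [-0.8, 0.3, 0.1]
width: 0.0852
```

Run:
```python
from h import *
st=get_state(); C=cam('wrist',st); cv2.imwrite('pics/w1.png',get_image('wrist')[:,:,::-1])
print(st['position'],proj([.534,-.001,.128],C))
```

```text
[5.34655288e-01 4.17156792e-04 2.42107777e-01] [[321.99784202 184.29998359]]
```

View pics/w1.png

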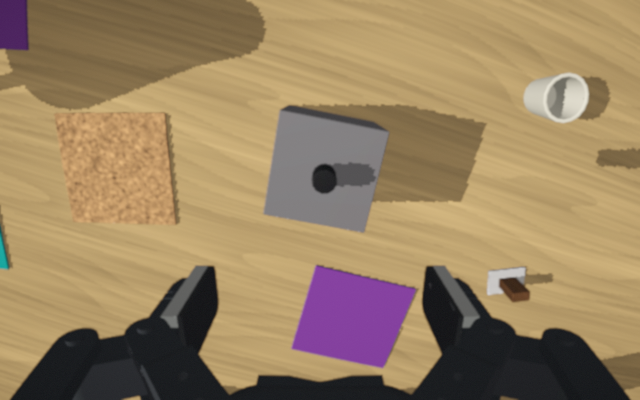

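Run:
```python
from h import *
t=cv2.imread('pics/w1.png')
cv2.imwrite('pics/w1c.png',cv2.resize(t[95:240,250:400],None,fx=4,fy=4,interpolation=cv2.INTER_CUBIC))
cv2.imwrite('pics/w1d.png',cv2.resize(t[95:240,40:190],None,fx=4,fy=4,interpolation=cv2.INTER_CUBIC))
```

```text
(no output)
```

View pics/w1c.png

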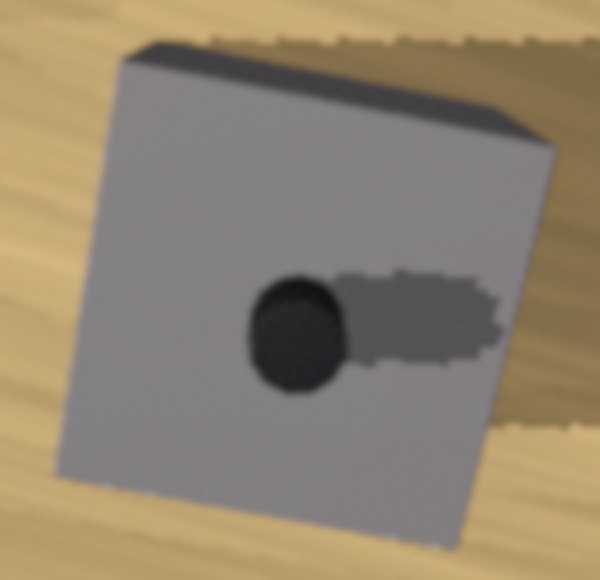

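View pics/w1d.png

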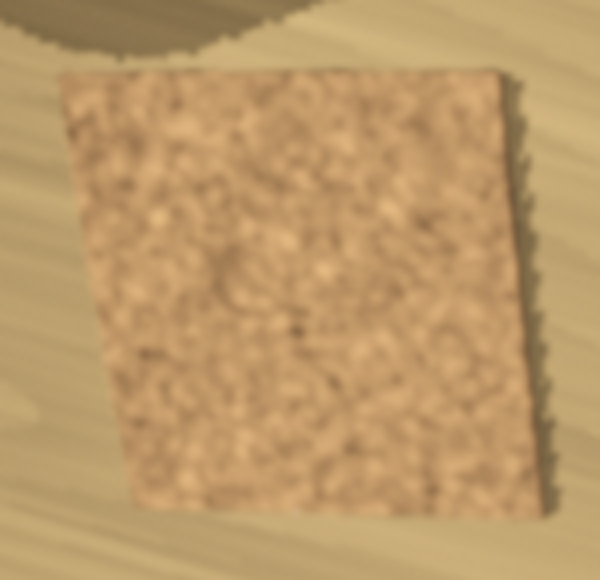

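The cork mat is confirmed: brown and speckled, with crop corners (60,72), (500,72), (543,517) and (137,510). The knob top is centred at about crop (297,342), and the cover's top corners are (121,61), (555,146), (456,548) and (55,474).

Run:
```python
from h import *
st=get_state(); C=cam('wrist',st)
f=lambda l,o:np.array(l)/4+o-0.375
m=toplane(f([(60,72),(500,72),(543,517),(137,510)],[40,95]),.004,C)
c=toplane(f([(121,61),(555,146),(456,548),(55,474)],[250,95]),.1,C)
for P in (m,c):
    e=np.diff(np.r_[P,P[:1]],axis=0)[:,:2]; print(P.mean(0),np.linalg.norm(e,axis=1),np.degrees(np.arctan2(e[:,1],e[:,0])))
k=toplane(f([(297,342)],[250,95]),.128,C);print(k)
Rt=toolR(st)
for P in (k[0],c.mean(0)): print(Rt.inv().apply(np.r_[P[:2],.104]-st['position'])*1000)
```

```text
[0.44308229 0.23451793 0.004     ] [0.13846123 0.13866127 0.13834328 0.14079692] [ -74.26277975 -164.23879714  106.62170112   15.81554623]
[ 0.53563756 -0.00393827  0.1       ] [0.09858653 0.09919007 0.09897453 0.09858761] [ -83.59159812 -173.64552981   96.05899117    6.12971721]
[[ 0.53652819 -0.00337462  0.128     ]]
[  2.67894012   2.9171371  138.20265722]
[  1.66122608   3.19132849 138.20439309]
```

Emit:
drive_tool:
  targets: [0, 0, 0, 2, 3, 45, 1, 0, 0, 0, 0, 0, 46, 1, 0, 0, 0, 0, 0, 30, 0.8, 0, 0, 0, 0, 0, 15, 0.6, 0, 0, 0, 0, 0, 0, 0.4, 0, 0, 0, 0, 0, 0, 0.1, 0, 0, 0, 0, 0, 0, 0, 0, 0, 0, 0, 0, 0, 0, 0, 0, 0, 0, 0, 0, 0]
  grip_force: 40

```text
clock: 2.9
position: [0.5362, -0.0049, 0.1075]
ee_rot: [0.0, 0.989, 0.148, 0.0]
contact_force: [-0.5, -0.3, 0.5]
width: -0.0
```

Run:
```python
from h import *
cv2.imwrite('pics/s2.png',cv2.resize(get_image('scene')[100:280,200:420,::-1],None,fx=3,fy=3))
st=get_state();print(st['contact_force'],st['position'],st['width'])
```

```text
[ 0.40672315  0.08757795 -0.44319865] [ 0.53618466 -0.0049503   0.10734163] -0.00030390505260093726
```

View pics/s2.png

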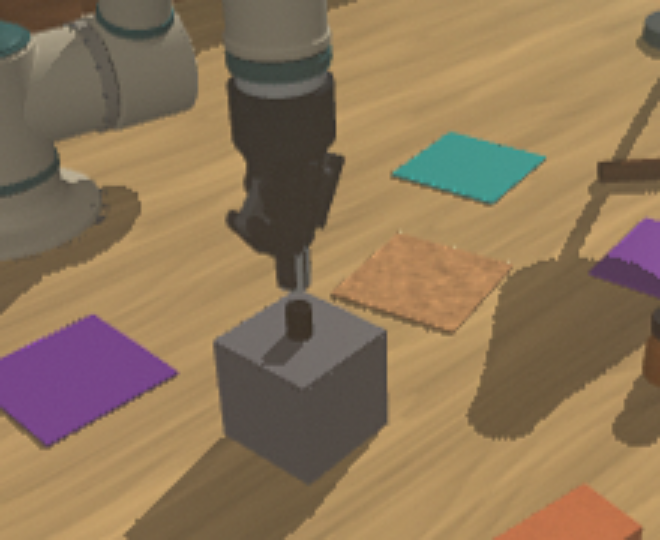

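The fingers closed on nothing: the width is 0, and in the picture the tips at (293,290) stand behind or above the knob. I'll compare the reported TCP with where it shows in the pictures.

Run:
```python
from h import *
st=get_state();S=cam('scene');T=cam('top')
p=st['position'];print(proj([p],S),(proj([p],S)-[200,100])*3,proj([p],T))
print((proj([[.5362,-.0037,.128],[.5362,-.0037,.1],[.5362,-.0037,0]],S)-[200,100])*3)
t=get_image('top');cv2.imwrite('pics/t2.png',cv2.resize(t[150:260,300:430,::-1],None,fx=5,fy=5))
print((proj([p,[.5362,-.0037,.128]],T)-[300,150])*5)
st=get_state();w=get_image('wrist');C=cam('wrist',st);cv2.imwrite('pics/w2.png',w[:,:,::-1])
print(proj([p,[.5362,-.0037,.128],[.5362,-.0037,.1]],C))
```

```text
[[298.5584995  209.35307134]] [[295.67549851 328.05921403]] [[355.8885958  190.53901632]]
[[295.44831906 306.24743559]
 [297.3705959  334.83454072]
 [303.71296395 429.17231668]]
[[279.44297898 202.69508158]
 [279.28852127 196.88643947]]
[[320.99051942 236.63185059]
 [318.74682787 252.57660133]
 [318.84788655 230.86252585]]
```

View pics/t2.png

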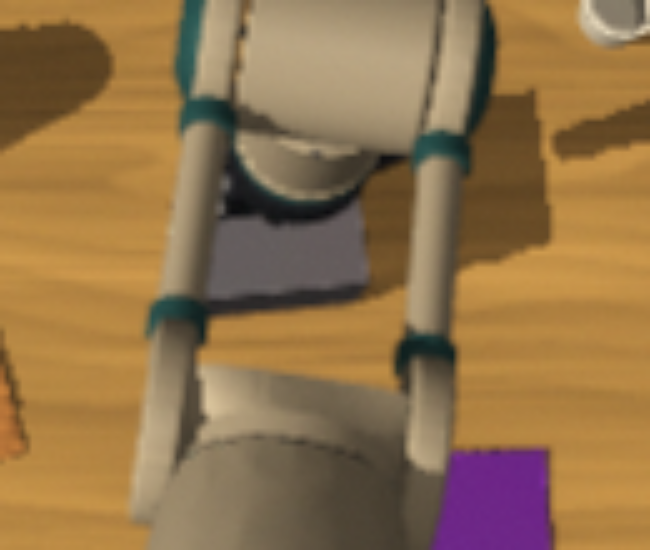

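View pics/w2.png

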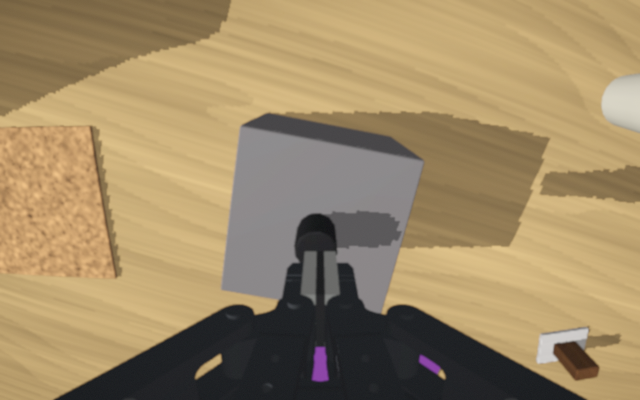

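Run:
```python
from h import *
S=cam('scene');st=get_state()
s=get_image('scene')
a=cv2.resize(s[170:240,260:340,::-1],None,fx=8,fy=8,interpolation=cv2.INTER_CUBIC);cv2.imwrite('pics/s3.png',a)
w=cv2.imread('pics/w2.png');cv2.imwrite('pics/w2c.png',cv2.resize(w[200:320,260:380],None,fx=5,fy=5,interpolation=cv2.INTER_CUBIC))
print((proj([st['position']],S)-[260,170])*8)
```

```text
[[308.2941516  315.09119349]]
```

View pics/s3.png

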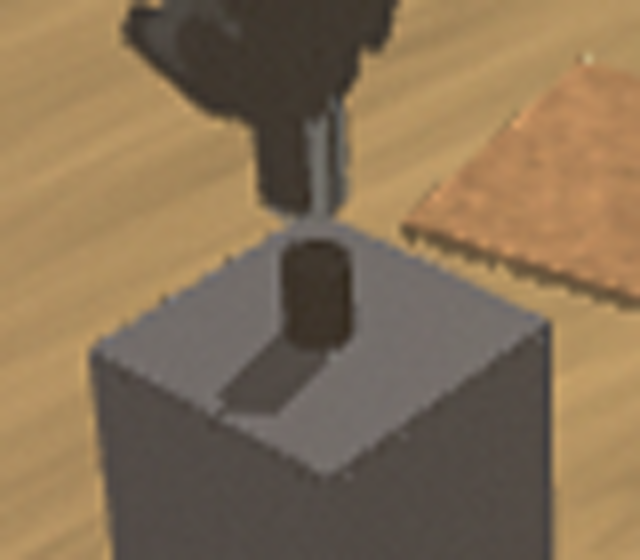

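View pics/w2c.png

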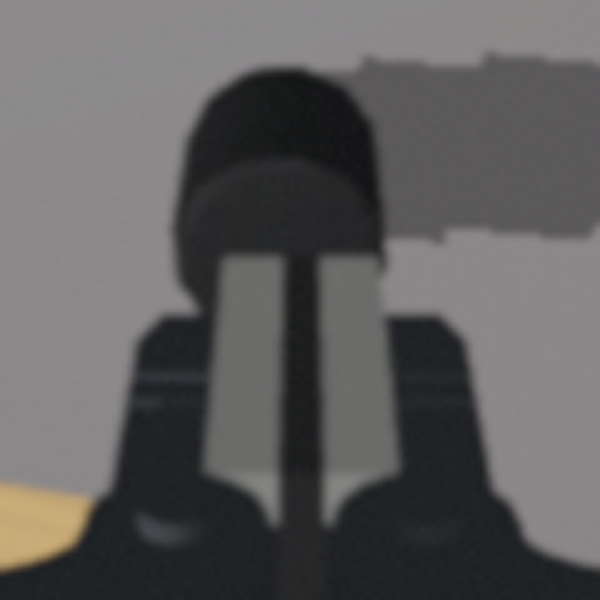

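Run:
```python
from h import *
S=cam('scene');st=get_state();C=cam('wrist',st)
def ray(px,C):
    a=toplane([px],.1,C)[0];b=toplane([px],.2,C)[0];return a,b-a
a,u=ray((299.,196.5),S);b,v=ray((320.4,251),C)
A=np.c_[u,-v];s,*_=np.linalg.lstsq(A,b-a,rcond=None);p,q=a+s[0]*u,b+s[1]*v
print(p,q,st['position'])
for z in (.107,.12,.13,.14):print(toplane([(299,196.5)],z,S),toplane([(320.4,251)],z,C))
# knob from this wrist view: top disc centre crop approx (283,235)? base
print(toplane([(260+283/5,200+230/5)],.128,C))
```

```text
[ 0.54076881 -0.0046111   0.14649243] [ 0.54473216 -0.00189311  0.14427899] [ 0.53605275 -0.00495376  0.10711739]
[[0.49303947 0.03282626 0.107     ]] [[ 0.52759004 -0.00725527  0.107     ]]
[[0.50875087 0.02050274 0.12      ]] [[ 0.53356788 -0.00538537  0.12      ]]
[[0.52083657 0.01102311 0.13      ]] [[ 0.53816621 -0.00394698  0.13      ]]
[[0.53292226 0.00154348 0.14      ]] [[ 0.54276454 -0.0025086   0.14      ]]
[[ 0.5392872  -0.00165367  0.128     ]]
```

All the evidence agrees: the real fingertips end about 37 mm short of the reported TCP. The scene and wrist views triangulate the shut tips to z≈0.145 with the TCP reading 0.107, and the open tips in the first wrist view come out 52 mm behind the TCP. The cover itself measures correctly, so the pose and cameras are sound. I'll allow for this offset, reopen and go 38 mm lower.

Emit:
drive_tool:
  targets: [0, 0, 0, 0, 0, 0, 0.8, 0, 0, 0, 0, 0, 0, 0.8, 0, 0, 0, 0, 0, 0, 0.8, 0, 0, 0, 0, 0, 20, 0.8, 0, 0, 0, 0, 0, 18, 0.8, 0, 0, 0, 0, 0, 0, 0.3, 0, 0, 0, 0, 0, 0, 0, 0, 0, 0, 0, 0, 0, 0, 0, 0, 0, 0, 0, 0, 0]
  grip_force: 40

```text
clock: 4.22
position: [0.5366, -0.0049, 0.0698]
ee_rot: [0.0, 0.989, 0.148, 0.001]
contact_force: [0.3, 0.7, 1.0]
width: 0.0203
```

Run:
```python
from h import *
st=get_state();print(st['contact_force'],st['position'],st['width'])
a=cv2.resize(get_image('scene')[150:270,240:360,::-1],None,fx=5,fy=5);cv2.imwrite('pics/s4.png',a)
```

```text
[0.26428404 0.7275196  0.99823457] [ 0.53664961 -0.00490177  0.06980085] 0.020269481123317307
```

View pics/s4.png

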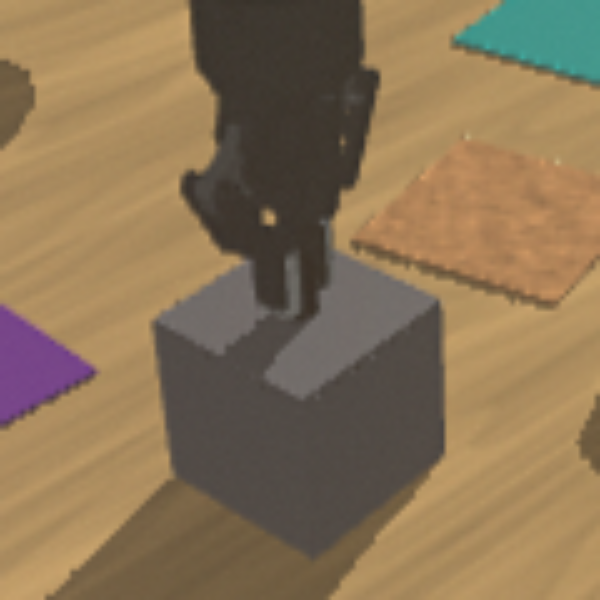

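The fingers now enclose the knob at about 20–22 mm opening. I'll lift straight up.

Emit:
drive_tool:
  targets: [0, 0, 0, 0, 0, -15, 0, 0, 0, 0, 0, 0, -25, 0, 0, 0, 0, 0, 0, -30, 0, 0, 0, 0, 0, 0, -30, 0, 0, 0, 0, 0, 0, -30, 0]

```text
clock: 4.9
position: [0.5358, -0.0051, 0.2008]
ee_rot: [0.0, 0.989, 0.148, 0.0]
contact_force: [0.8, 0.3, -2.1]
width: 0.0201
```

Run:
```python
from h import *
st=get_state();print(st['contact_force'],st['position'],st['width'])
cv2.imwrite('pics/s5.png',cv2.resize(get_image('scene')[120:280,200:420,::-1],None,fx=3.5,fy=3.5))
mat=np.r_[.443,.2345,st['position'][2]]
Rt=toolR(st); print(Rt.inv().apply(mat-st['position'])*1000)
```

```text
[ 0.84136729  0.27325802 -2.0977129 ] [ 0.5357516  -0.00511284  0.20083762] 0.020115734308777847
[-1.83747376e+01 -2.56280161e+02 -1.39916277e-01]
```

View pics/s5.png

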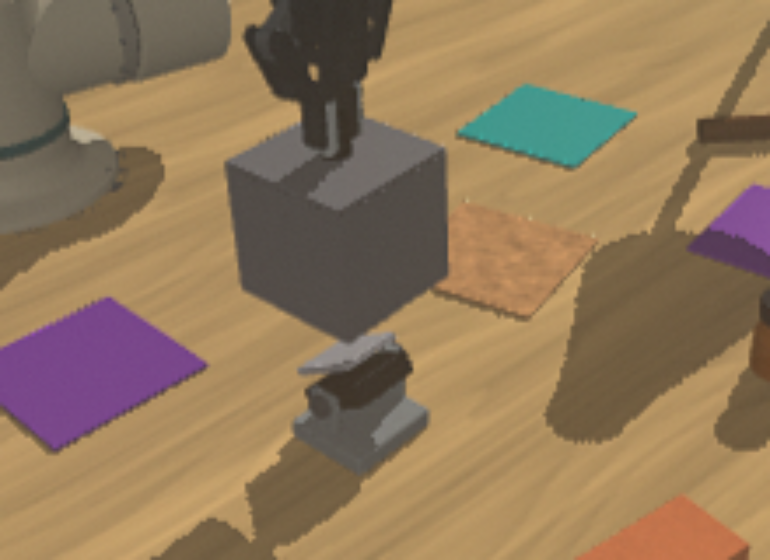

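The cover is level and clear of the tester. I'll carry it to the mat with a 10° turn to square it up.

Emit:
drive_tool:
  targets: [0, 0, 0, -2, -25, 0, 0, 0, 0, 0, -3, -45, 0, 0, 0, 0, 0, -3, -50, 0, 0, 0, 0, 0, -3, -50, 0, 0, 0, 0, 0, -3, -45, 0, 0, 0, 0, 0, -3, -28, 0, 0, 0, 0, 0, -1, -13, 0, 0, 0, 0, -5, 0, 0, 0, 0, 0, 0, -5, 0, 0, 20, 0, 0, 0, 0, 0, 0, 35, 0, 0, 0, 0, 0, 0, 30, 0, 0, 0, 0, 0, 0, 0, 0]

```text
clock: 6.45
position: [0.4419, 0.2329, 0.112]
ee_rot: [0.001, 0.972, 0.234, -0.003]
contact_force: [-1.0, -0.7, -1.7]
width: 0.0204
```

Run:
```python
from h import *
st=get_state();print(st['contact_force'],st['position'],st['width'])
cv2.imwrite('pics/s6.png',cv2.resize(get_image('scene')[100:260,240:440,::-1],None,fx=3.5,fy=3.5))
w=get_image('wrist');cv2.imwrite('pics/w6.png',w[:,:,::-1])
mat=np.r_[.443,.2345,st['position'][2]]
Rt=toolR(st); print(Rt.inv().apply(mat-st['position'])*1000)
```

```text
[-1.00732079 -0.68733138 -1.72850277] [0.44194687 0.23292631 0.11200764] 0.020432593841976234
[ 1.6529835  -0.92365615 -0.00981391]
```

View pics/s6.png

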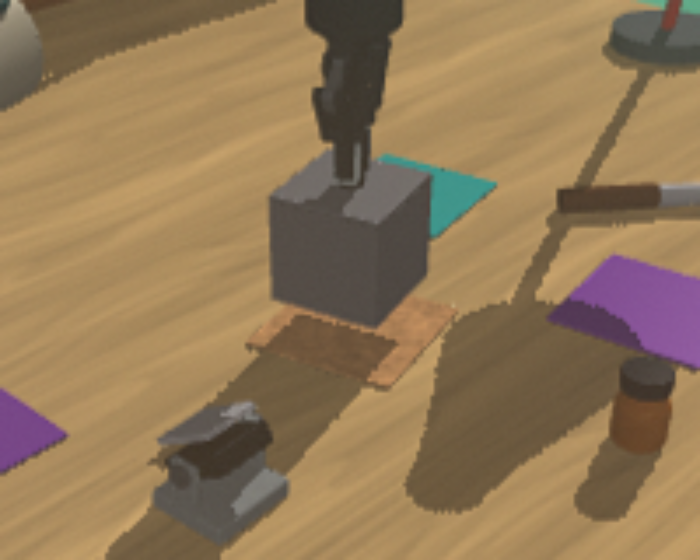

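View pics/w6.png

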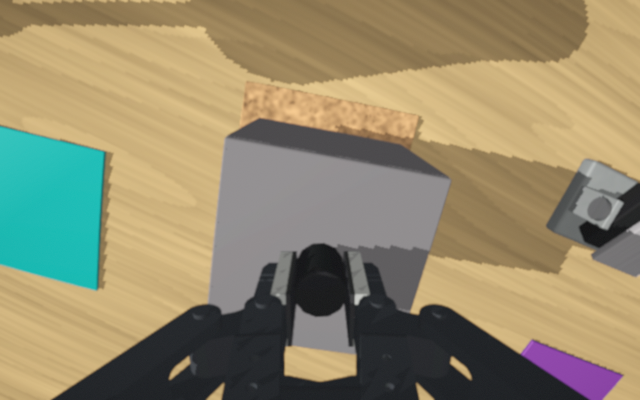

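The cover hangs upright, squared and centred over the cork mat. I'll lower the last 38 mm gently.

Emit:
drive_tool:
  targets: [0, 0, 0, 1, -1, 15, 0, 0, 0, 0, 0, 0, 13, 0, 0, 0, 0, 0, 0, 6, 0, 0, 0, 0, 0, 0, 3, 0, 0, 0, 0, 0, 0, 1, 0, 0, 0, 0, 0, 0, 0, 0]

```text
clock: 7.3
position: [0.4444, 0.2359, 0.0762]
ee_rot: [0.0, 0.972, 0.234, 0.0]
contact_force: [-0.4, -0.0, -1.3]
width: 0.0205
```

Emit:
drive_tool:
  targets: [0, 0, 0, 0, 0, 1, 0, 0, 0, 0, 0, 0, 1, 0, 0, 0, 0, 0, 0, 0.7, 0, 0, 0, 0, 0, 0, 0, 0]

```text
clock: 7.8
position: [0.4442, 0.2361, 0.0738]
ee_rot: [-0.0, 0.972, 0.234, 0.0]
contact_force: [-1.8, 0.1, 2.4]
width: 0.0205
```

It has touched down: the force changed from -1.3 to +2.4 N. I'll release and rise.

Emit:
drive_tool:
  targets: [0, 0, 0, 0, 0, 0, 0.5, 0, 0, 0, 0, 0, 0, 0.8, 0, 0, 0, 0, 0, 0, 0.8, 0, 0, 0, 0, 0, -15, 0.8, 0, 0, 0, 0, 0, -30, 0.8, 0, 0, 0, 0, 0, -50, 0.8, 0, 0, 0, 0, 0, -50, 0.8]

```text
clock: 8.68
position: [0.4441, 0.2358, 0.2208]
ee_rot: [0.0, 0.972, 0.234, 0.0]
contact_force: [0.6, 0.7, -0.7]
width: 0.0684
```

Run:
```python
from h import *
st=get_state();print(st['contact_force'],st['position'],st['width'],st['clock'],st['qpos'])
cv2.imwrite('pics/s7.png',cv2.resize(get_image('scene')[100:300,140:440,::-1],None,fx=2.6,fy=2.6))
Rt=toolR(st); print(Rt.as_matrix().round(3))
```

```text
[ 0.59453694  0.73776318 -0.72530273] [0.44412568 0.23575769 0.220777  ] 0.06844895226594475 8.675 [ 3.49654593e-01  1.50715973e-01  1.60273656e+00 -1.34761817e-04
  1.38728144e+00  1.44824246e+00]
[[ 0.891  0.455  0.001]
 [ 0.455 -0.891  0.   ]
 [ 0.001  0.    -1.   ]]
```

View pics/s7.png

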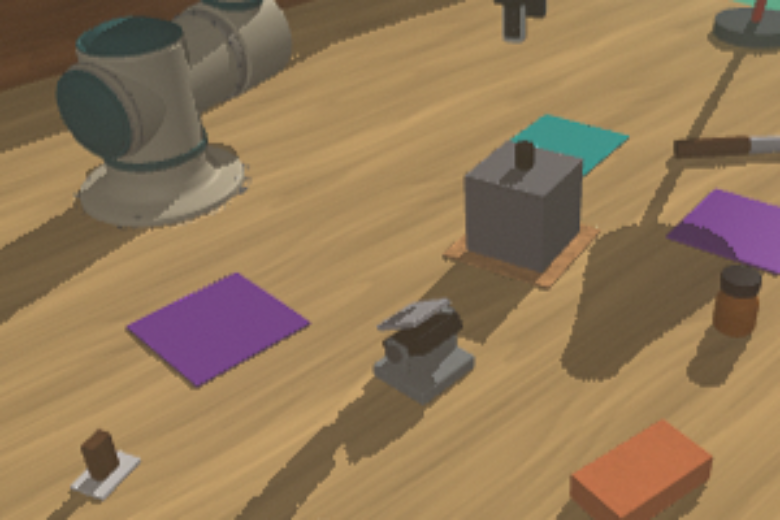

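The cover stands upright on the mat. Next I'll look at the tester from above.

Emit:
drive_tool:
  targets: [0, 0, 0, -6.5, 50, -6, 1, 0, 0, 0, -6.5, 51, -6, 1, 0, 0, 0, -6.5, 51, -6, 1, 0, 0, 0, -6.5, 51, -6, 1, 0, 0, 0, -6.5, 50, -6, 1, 0, 0, 10.5, 0, 0, 0, 1, 0, 0, 10.5, 0, 0, 0, 1, 0, 0, 0, 0, 0, 0, 1]

```text
clock: 9.72
position: [0.5304, -0.0045, 0.2491]
ee_rot: [0.0, 0.999, 0.054, 0.0]
contact_force: [-0.1, -0.3, -0.4]
width: 0.0855
```

Run:
```python
from h import *
st=get_state();np.save('st8.npy',st,allow_pickle=True)
w=get_image('wrist');cv2.imwrite('pics/w8.png',w[:,:,::-1])
print(st['position'],toolR(st).as_matrix().round(3).tolist())
C=cam('wrist',st);print(proj([.536,-.004,.07],C))
cv2.imwrite('pics/w8c.png',cv2.resize(w[80:280,220:420,::-1],None,fx=3,fy=3,interpolation=cv2.INTER_CUBIC))
```

```text
[ 0.53042388 -0.00453471  0.24905455] [[0.994, 0.107, 0.001], [0.107, -0.994, -0.0], [0.001, 0.0, -1.0]]
[[320.47599095 161.52293081]]
```

View pics/w8.png

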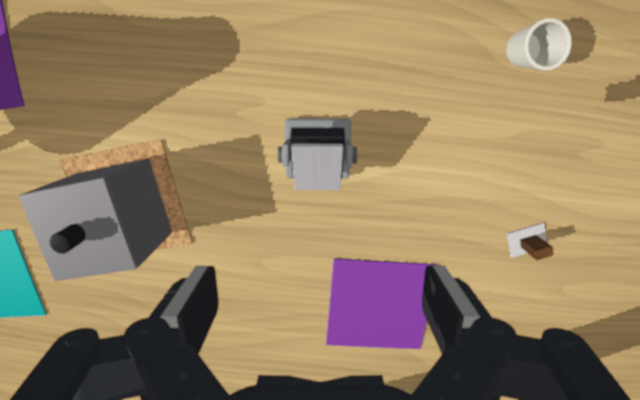

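View pics/w8c.png

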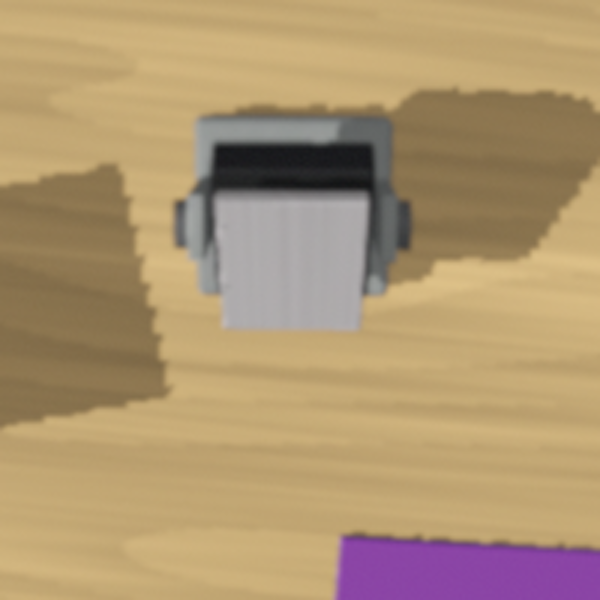

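Emit:
drive_tool:
  targets: [0, 0, 0, -21, 0, 55, 1, 0, 0, 0, -21, 0, 55, 1, 0, 10, 0, 0, 0, 0, 1, 0, 10, 0, 0, 0, 0, 1, 0, 10, 0, 0, 0, 0, 1, 0, 0, 0, 0, 0, 0, 1]

```text
clock: 10.52
position: [0.4814, -0.0061, 0.1343]
ee_rot: [-0.016, 0.966, 0.051, 0.253]
contact_force: [-0.6, 0.1, -1.0]
width: 0.0855
```

Run:
```python
from h import *
st=get_state();np.save('st9.npy',st,allow_pickle=True)
w=get_image('wrist');cv2.imwrite('pics/w9.png',w[:,:,::-1])
print(st['position'],toolR(st).as_matrix().round(3).tolist())
cv2.imwrite('pics/w9c.png',cv2.resize(w[110:310,220:420,::-1],None,fx=3,fy=3,interpolation=cv2.INTER_CUBIC))
```

```text
[ 0.4814044  -0.00614344  0.1343397 ] [[0.867, 0.107, 0.487], [0.091, -0.994, 0.056], [0.49, -0.004, -0.872]]
```

View pics/w9.png

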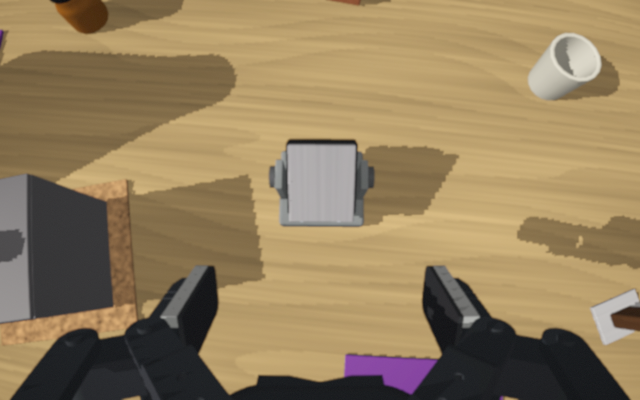

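View pics/w9c.png

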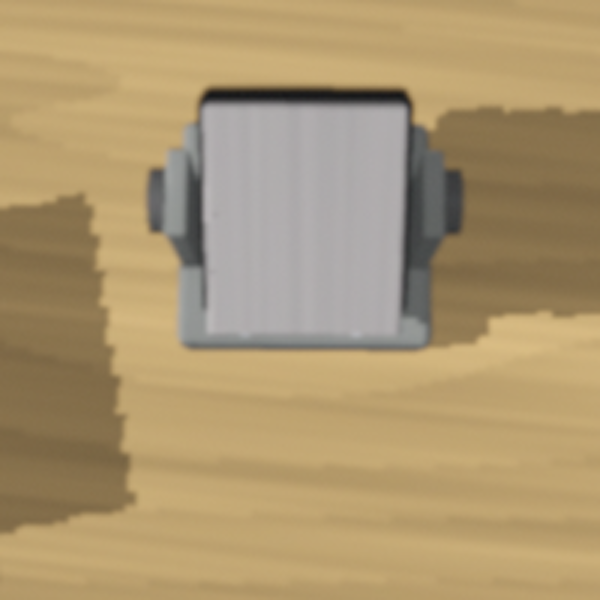

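```bash
cat > fit.py <<'E'
from h import *
from scipy.optimize import least_squares
A=np.load('st8.npy',allow_pickle=True).item();B=np.load('st9.npy',allow_pickle=True).item()
CA,CB=cam('wrist',A),cam('wrist',B)
pA=np.array([(214,192),(369,194),(361,328),(221,327)])/3+[220,80]-1/3
pB=np.array([(204,104),(411,104),(399,334),(206,334)])/3+[220,110]-1/3
def face(p):
    x,y,yaw,s=p; Rz=R.from_euler('z',yaw)
    c=np.array([-.024*np.sin(s),0,.048+.024*np.cos(s)]);u=np.array([np.cos(s),0,np.sin(s)]);v=np.array([0,1,0])
    P=np.array([c+.03*u+.025*v,c+.03*u-.025*v,c-.03*u-.025*v,c-.03*u+.025*v,c])
    return Rz.apply(P)+[x,y,0], (Rz*R.from_euler('y',-s))
def run(use):
    def f(p):
        P=face(p[:4])[0][:4]; r=[]
        if 'A' in use:r.append(proj(P,CA)-pA)
        if 'B' in use:r.append(proj(P,CB)-pB)
        return np.concatenate(r).ravel()
    s=least_squares(f,[.53,-.004,.1,.4]);return s.x,s.fun
if __name__=='__main__':
    for u in ('AB','A','B'):
        x,r=run(u);print(u,x[:2],np.degrees(x[2:]),r.round(1),face(x)[0][4])
E
python3 fit.py
```

```text
AB [ 5.39898942e-01 -8.68020271e-06] [ 5.43544107 28.43517013] [ 0.3  1.1  0.2  1.1 -0.3  0.7  0.4  0.5 -0.2 -1.3 -0.8 -0.6  0.3  0.
  0.4 -0.7] [ 0.52852239 -0.00109118  0.06910455]
A [5.40547634e-01 2.47280556e-04] [ 5.59423342 27.75897925] [ 0.1  0.1 -0.  -0.1 -0.3  0.1  0.3 -0. ] [ 0.5294228  -0.00084239  0.06923795]
B [ 5.39932987e-01 -1.14177341e-04] [ 5.35002782 29.87453844] [-0.1 -0.4 -0.6  0.4  0.3  0.4  0.5 -0.4] [ 0.52803061 -0.00122881  0.06881084]
```

Emit:
drive_tool:
  targets: [0, -10, 0, 0, 0, 0, 1, 0, -10, 0, 0, 0, 0, 1, 0, -9.5, 0, 0, 0, 0, 1, 0, 0, -10, 0, 0, 0, 1, 0, 0, -10, 0, 0, 0, 1, 0, 0, -10, 0, 0, 0, 1, 0, 0, -10, 0, 0, 0, 1, 0, 0, -10, 0, 0, 0, 1, 0, 0, -10, 0, 0, 0, 1, 0, 0, -10, 0, 0, 0, 1, 0, 0, -10, 0, 0, 0, 1, 0, 0, -10, 0, 0, 0, 1]

```text
clock: 12.08
position: [0.492, -0.0088, 0.1398]
ee_rot: [0.004, 0.666, 0.746, 0.003]
contact_force: [0.1, -0.2, 0.4]
width: 0.0855
```

Run:
```python
from h import *
st=get_state();print(st['position'],toolR(st).as_matrix().round(3).tolist(),st['qpos'].round(2))
```

```text
[ 0.4920193  -0.00881336  0.13979555] [[-0.114, 0.993, 0.01], [0.993, 0.114, -0.001], [-0.002, 0.009, -1.0]] [-0.16  0.18  1.77  0.    1.18 -0.27]
```

Emit:
drive_tool:
  targets: [0, 0, 0, 25, 38, 5, 1, 0, -10, 0, 0, 0, 0, 1, 0, -10, 0, 0, 0, 0, 1, 0, -10, 0, 0, 0, 0, 1, 0, 0, 0, 0, 0, 0, 1]

```text
clock: 12.7
position: [0.5262, 0.025, 0.133]
ee_rot: [0.195, 0.643, 0.72, -0.17]
contact_force: [-1.1, -0.1, 0.2]
width: 0.0852
```

Run:
```python
from h import *
st=get_state();np.save('st10.npy',st,allow_pickle=True)
w=get_image('wrist');cv2.imwrite('pics/w10.png',w[:,:,::-1])
print(st['position'],toolR(st).as_matrix().round(3).tolist())
c=proj([.5285,-.001,.069],cam('wrist',st))[0];print(c)
x,y=[int(v)-75 for v in c];print(x,y)
cv2.imwrite('pics/w10c.png',cv2.resize(w[y:y+150,x:x+150,::-1],None,fx=4,fy=4,interpolation=cv2.INTER_CUBIC))
```

```text
[0.52621602 0.02498707 0.13298784] [[-0.096, 0.993, 0.063], [0.861, 0.114, -0.496], [-0.5, 0.006, -0.866]]
[317.09370815 185.78639881]
242 110
```

View pics/w10.png

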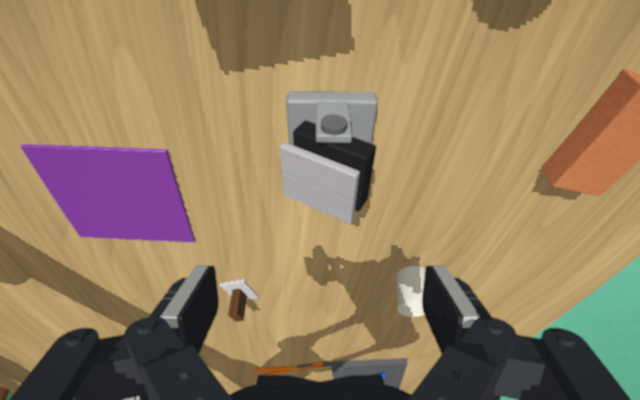

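View pics/w10c.png

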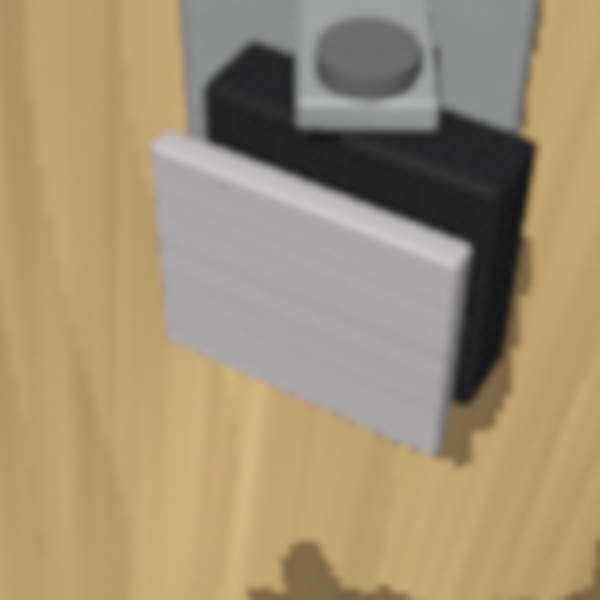

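```bash
cat > fit3.py <<'E'
from fit import *
Cst=np.load('st10.npy',allow_pickle=True).item();CC=cam('wrist',Cst)
pC=np.array([(459,268),(435,454),(168,338),(154,150)])/4+[242,110]-.375
def run3(free):
    def f(p):
        P=face(p[:4])[0][:4]+([0,0,p[4]] if free else 0)
        return np.concatenate([proj(P,CA)-pA,proj(P,CB)-pB,proj(P,CC)-pC]).ravel()
    return least_squares(f,[.53,-.004,.1,.4,0],loss='soft_l1')
def runC():
    f=lambda p:(proj(face(p)[0][:4],CC)-pC).ravel()
    return least_squares(f,[.53,-.004,.1,.4])
if __name__=='__main__':
    for fr in (0,1):
        s=run3(fr);print(s.x[:2],np.degrees(s.x[2:4]),s.x[4],s.fun.round(1),face(s.x[:4])[0][4])
    s=runC();print(s.x[:2],np.degrees(s.x[2:4]),s.fun.round(1),face(s.x[:4])[0][4])
E
python3 fit3.py
```

```text
[ 0.53955704 -0.00144205] [ 5.43304992 29.48563204] 0.0 [ 0.2  1.4  0.   1.3 -0.5  0.1  0.4 -0.1 -0.5 -1.3 -1.1 -0.6 -0.1 -0.4
  0.2 -1.2  0.1  0.2 -0.2  1.6 -0.5  1.3 -0.9 -0.2] [ 0.52779719 -0.00256052  0.0688915 ]
[ 0.53945662 -0.00170518] [ 5.41043013 28.9130131 ] -0.0013238706284355297 [ 0.6  0.9  0.2  0.9 -0.3 -0.1  0.7 -0.3  0.  -0.9 -1.  -0.1  0.1 -0.2
  0.7 -1.   0.3 -1.1 -0.1  0.3 -0.5  0.7 -0.8 -0.8] [ 0.52790477 -0.00279928  0.06900851]
[ 0.53992404 -0.00082657] [ 5.74292576 29.99280956] [ 0.2 -0.4  0.2  1.2  0.2  0.7 -0.5 -0.9] [ 0.52798686 -0.0020271   0.06878612]
```

Emit:
drive_tool:
  targets: [0, 10, 0, 0, 0, 0, 1, 0, 10, 0, 0, 0, 0, 1, 0, 10, 0, 0, 0, 0, 1, 0, 0, 0, -50, -20, 0, 1, 0, 0, 0, -50, -20, 0, 1, 0, 0, 0, -51, -20, 0, 1, 0, 0, 0, -51, -20, 10, 1, 0, 0, 0, -51, -20, 10, 1, 0, 0, 0, -51, -18, 10, 1, 0, 0, -8.5, 0, 0, 0, 1, 0, 0, -8.5, 0, 0, 0, 1, 0, 0, 0, 0, 0, 0, 1]

```text
clock: 14.25
position: [0.4393, -0.297, 0.1039]
ee_rot: [0.004, 0.553, 0.833, 0.002]
contact_force: [0.2, -0.3, 0.9]
width: 0.0856
```

Run:
```python
from h import *
st=get_state();np.save('st11.npy',st,allow_pickle=True)
w=get_image('wrist');cv2.imwrite('pics/w11.png',w[:,:,::-1])
print(st['position'],toolR(st).as_matrix().round(3).tolist())
c=proj([.444,-.291,.01],cam('wrist',st))[0];print(c)
x,y=[int(v)-75 for v in c];print(x,y)
cv2.imwrite('pics/w11c.png',cv2.resize(w[y:y+150,x:x+150,::-1],None,fx=4,fy=4,interpolation=cv2.INTER_CUBIC))
```

```text
[ 0.43931844 -0.29701695  0.10391096] [[-0.389, 0.921, 0.009], [0.921, 0.389, -0.001], [-0.004, 0.008, -1.0]]
[325.99529637 184.16462751]
250 109
```

View pics/w11.png

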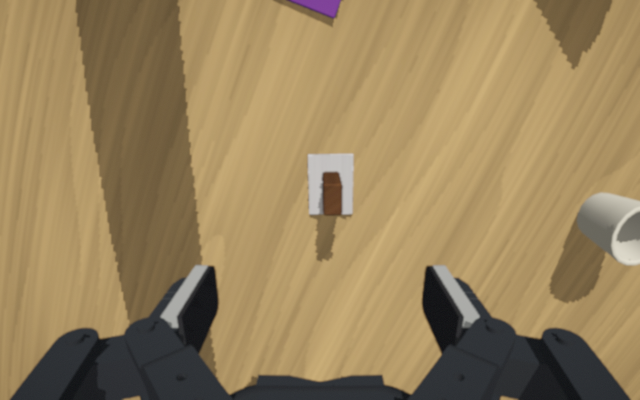

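View pics/w11c.png

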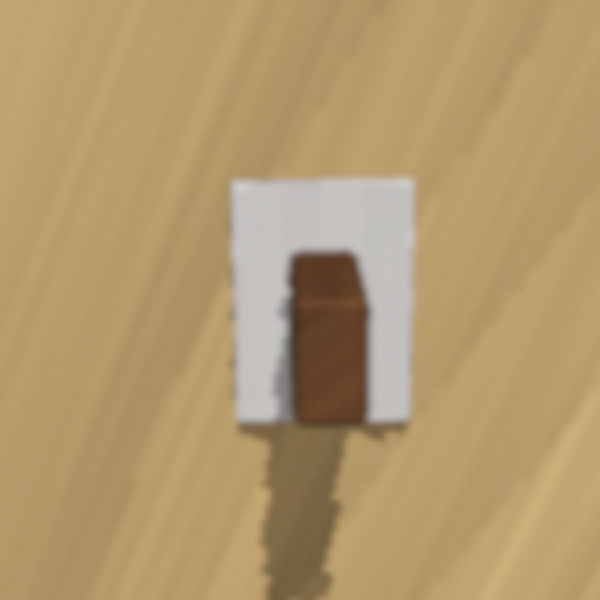

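Run:
```python
from h import *
st=np.load('st11.npy',allow_pickle=True).item();C=cam('wrist',st)
f=lambda l:np.array(l)/4+[250,109]-.375
a=toplane(f([(232,181),(414,180),(411,424),(238,424)]),.004,C)
b=toplane(f([(294,302),(368,303),(365,424),(300,423)]),.044,C)
for P in (a,b):
    e=np.diff(np.r_[P,P[:1]],axis=0)[:,:2]; print(P.mean(0),np.linalg.norm(e,axis=1),np.degrees(np.arctan2(e[:,1],e[:,0])))
s=get_state()
for P in (a,b): print(toolR(s).inv().apply(P.mean(0)-s['position'])*1000)
print(s['position'])
```

```text
[ 0.44849808 -0.29163666  0.004     ] [0.03608233 0.05150439 0.03616581 0.05122286] [  23.14892167  -66.22366544 -157.29579618  113.68761622]
[ 0.44832204 -0.29134161  0.044     ] [0.01291272 0.02246838 0.01165712 0.02247494] [  21.96992353  -67.42791033 -158.2353255   115.77580533]
[ 1.19159602  9.47592308 99.82610382]
[ 1.38589327  9.74664681 59.82601632]
[ 0.43935662 -0.29638956  0.10375123]
```

The plate's long side is at yaw 113.3° and the tool is at 112.9°. Plate and grip centres agree within 0.3 mm, so I'll go down and grasp.

Emit:
drive_tool:
  targets: [0, 0, -0.5, 1.3, 9.6, 20, 1, 0, 0, 0, 0, 0, 40, 0.8, 0, 0, 0, 0, 0, 40, 0.6, 0, 0, 0, 0, 0, 20, 0.5, 0, 0, 0, 0, 0, 9, 0.5, 0, 0, 0, 0, 0, 0, 0.5]

```text
clock: 15.05
position: [0.4485, -0.2894, -0.0263]
ee_rot: [0.003, 0.548, 0.837, 0.003]
contact_force: [-0.3, -0.4, 0.8]
width: 0.0427
```

Run:
```python
from h import *
st=get_state();print(st['contact_force'],st['position'],st['width'],st['clock'])
w=get_image('wrist');cv2.imwrite('pics/w12.png',w[:,:,::-1])
```

```text
[-0.2658947  -0.36725874  0.75085168] [ 0.44854672 -0.28942263 -0.02625403] 0.04270179552462367 15.05
```

View pics/w12.png

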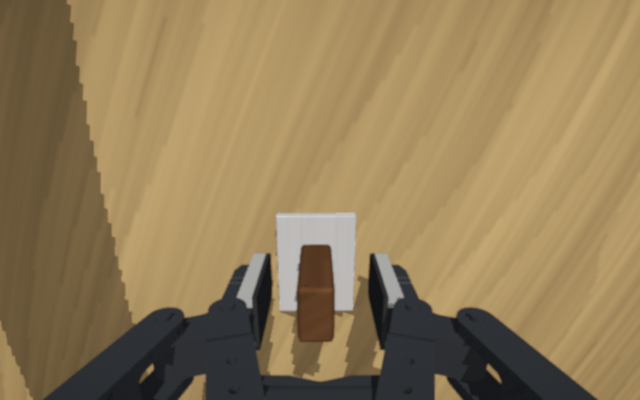

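Emit:
drive_tool:
  targets: [0, 0, 0, -2, -1.5, 0, 0.5, 0, 0, 0, 0, 0, 0, 0.3, 0, 0, 0, 0, 0, 0, 0, 0, 0, 0, 0, 0, 0, 0, 0, 0, 0, 0, 0, 0, 0]
  grip_force: 60

```text
clock: 15.72
position: [0.4481, -0.2918, -0.0257]
ee_rot: [0.003, 0.547, 0.837, 0.002]
contact_force: [0.2, -0.4, 5.3]
width: 0.0132
```

Run:
```python
from h import *
st=get_state();print(st['contact_force'],st['position'],st['width'],st['clock'])
w=get_image('wrist');cv2.imwrite('pics/w13.png',w[:,:,::-1])
```

```text
[ 0.19731242 -0.35634848  5.27355997] [ 0.44810613 -0.29181559 -0.02570419] 0.013150987876139336 15.725
```

View pics/w13.png

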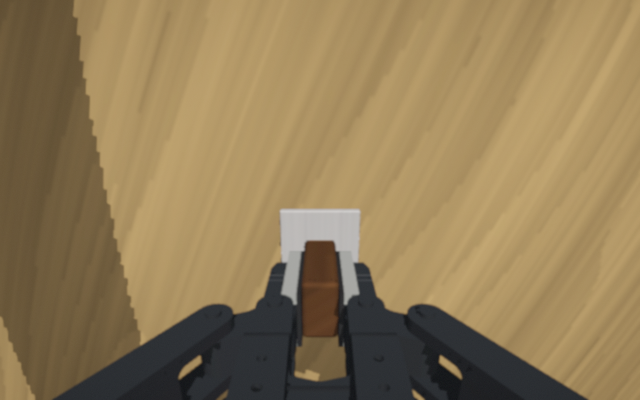

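Emit:
drive_tool:
  targets: [0, 0, 0, 0, 0, -10, 0, 0, 0, 0, 0, 0, -30, 0, 0, 0, 0, 0, 0, -50, 0, 0, 0, 0, 0, 0, -50, 0, 0, 0, 9.8, 0, 0, 0, 0, 0, 0, 9.8, 0, 0, 0, 0, 0, 0, 9.8, 0, 0, 0, 0, 0, 0, 9.8, 0, 0, 0, 0, 0, 0, 9.8, 0, 0, 0, 0, 0, 0, 9.8, 0, 0, 0, 0, 0, 0, 9.8, 0, 0, 0, 0, 0, 0, 0, 0, 0, 0, 0]

```text
clock: 17.27
position: [0.4466, -0.2913, 0.1136]
ee_rot: [0.0, 0.923, 0.384, 0.003]
contact_force: [-0.9, -0.5, -1.5]
width: 0.0135
```

```bash
cat > goal.py <<'E'
from fit3 import *
import sys
def goal(p,h,off=.0257):
    F,Rf=face(p); M=Rf.as_matrix(); n=M[:,2]; Q=F[4]+h*n
    Rt=np.c_[M[:,0],-M[:,1],-n]   # tool x uphill, tool z into face
    return Q-off*n, R.from_matrix(Rt)
E
python3 - <<'E'
from goal import *
p=np.r_[run3(0).x[:2],np.radians([5.5,29.3])]
t,Rg=goal(p,.04);st=get_state();Rc=toolR(st)
print(st['clock'],st['position'],st['width'],st['contact_force'],t)
print('d tool',Rc.inv().apply(t-st['position'])*1000,'rot z then y', np.degrees((Rc.inv()*Rg).as_euler('ZYX')))
w=get_image('wrist');cv2.imwrite('pics/w14.png',w[:,:,::-1])
E
```

```text
17.275 [ 0.44656418 -0.29129348  0.11360614] 0.013471116676682453 [-0.94502932 -0.49244833 -1.53968694] [ 0.52097353 -0.00224739  0.08140025]
d tool [ 257.16754889 -151.25570913   33.28926323] rot z then y [39.58971481 28.92416527 -0.09719468]
```

View pics/w14.png

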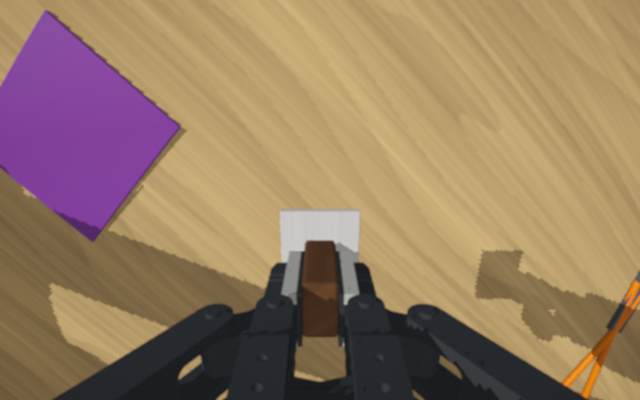

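Emit:
drive_tool:
  targets: [0, 0, 9.9, 0, 0, 0, 0, 0, 0, 9.9, 0, 0, 0, 0, 0, 0, 9.9, 0, 0, 0, 0, 0, 0, 9.9, 0, 0, 0, 0, 0, 0, 0, 14, -46, 0, 0, 0, 0, 0, 14, -47, 0, 0, 0, 0, 0, 14, -47, 0, 0, 0, 0, 0, 14, -47, 0, 0, 0, 0, 0, 14, -47, 0, 0, 0, 0, 0, 14, -46, 0, 0, 0, 0, 0, 0, 0, 0, 0]

```text
clock: 18.7
position: [0.5041, -0.0019, 0.1145]
ee_rot: [-0.001, 0.999, 0.051, 0.003]
contact_force: [0.3, -0.1, -0.8]
width: 0.0133
```

Emit:
drive_tool:
  targets: [0, 9.6, 0, 0, 0, 0, 0, 0, 9.6, 0, 0, 0, 0, 0, 0, 9.6, 0, 0, 0, 0, 0, 0, 0, 0, 0, 0, 0, 0, 0, 0, 0, 0, 0, 0, 0]

```text
clock: 19.32
position: [0.5052, -0.0061, 0.1155]
ee_rot: [-0.012, 0.967, 0.046, 0.251]
contact_force: [0.8, 0.3, -0.3]
width: 0.0133
```

```bash
cat > chk.py <<'E'
from goal import *
def chk(h,tag,p=None):
    if p is None: p=np.r_[run3(0).x[:2],np.radians([5.5,29.3])]
    t,Rg=goal(p,h);st=get_state();Rc=toolR(st)
    print(st['clock'],st['position'].round(4),st['width'].__round__(4),'F',st['contact_force'].round(2),'Ftool',Rc.inv().apply(st['contact_force']).round(2))
    print('d tool mm',(Rc.inv().apply(t-st['position'])*1000).round(1),'rotvec deg',np.degrees((Rc.inv()*Rg).as_rotvec()).round(2))
    np.save(f'st{tag}.npy',st,allow_pickle=True)
    w=get_image('wrist');cv2.imwrite(f'pics/w{tag}.png',w[:,:,::-1])
E
python3 -c "
from chk import *
chk(.04,'15')
s=get_image('scene');cv2.imwrite('pics/s15.png',cv2.resize(s[140:280,230:390,::-1],None,fx=4.5,fy=4.5,interpolation=cv2.INTER_CUBIC))"
```

```text
19.325 [ 0.5052 -0.0061  0.1155] 0.0133 F [ 0.83  0.27 -0.31] Ftool [ 0.59 -0.19  0.68]
d tool mm [-2.7 -2.9 37.5] rotvec deg [ 0.05  0.14 -0.07]
```

View pics/w15.png

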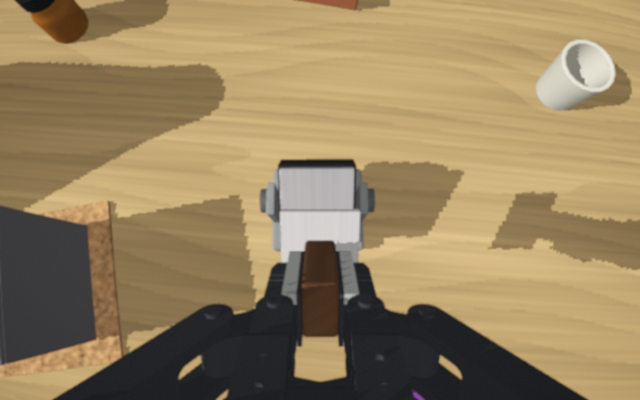

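View pics/s15.png

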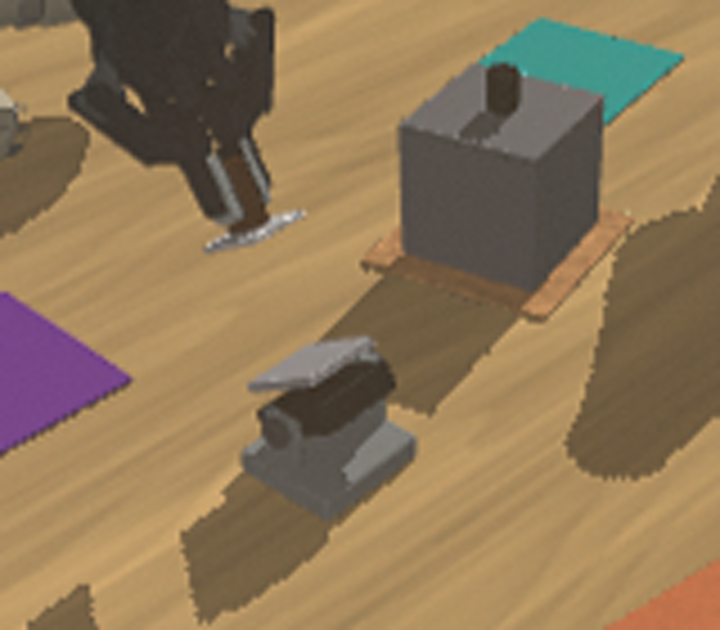

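Emit:
drive_tool:
  targets: [0, 0, 0, -2.7, -2.9, 20, 0, 0, 0, 0, 0, 0, 25, 0, 0, 0, 0, 0, 0, 20, 0, 0, 0, 0, 0, 0, 0, 0, 0, 0, 0, 0, 0, 0, 0]

```text
clock: 20.05
position: [0.5341, 0.0009, 0.057]
ee_rot: [-0.013, 0.967, 0.046, 0.251]
contact_force: [-0.4, 0.1, -0.4]
width: 0.013
```

```bash
python3 -c "
from chk import *
chk(.0,'16')
s=get_image('scene');cv2.imwrite('pics/s16.png',cv2.resize(s[170:270,250:350,::-1],None,fx=6,fy=6,interpolation=cv2.INTER_CUBIC))
w=cv2.imread('pics/w16.png');cv2.imwrite('pics/w16c.png',cv2.resize(w[160:280,250:390],None,fx=5,fy=5,interpolation=cv2.INTER_CUBIC))"
```

```text
20.05 [0.5341 0.0009 0.057 ] 0.013 F [-0.43  0.14 -0.41] Ftool [-0.57 -0.18  0.16]
d tool mm [ 0.2  1.4 12.1] rotvec deg [-0.05  0.15 -0.03]
```

View pics/w16c.png

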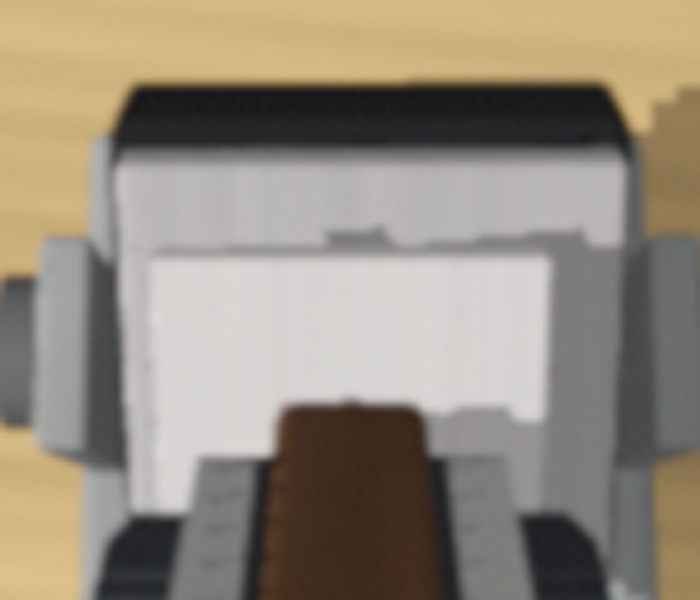

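View pics/s16.png

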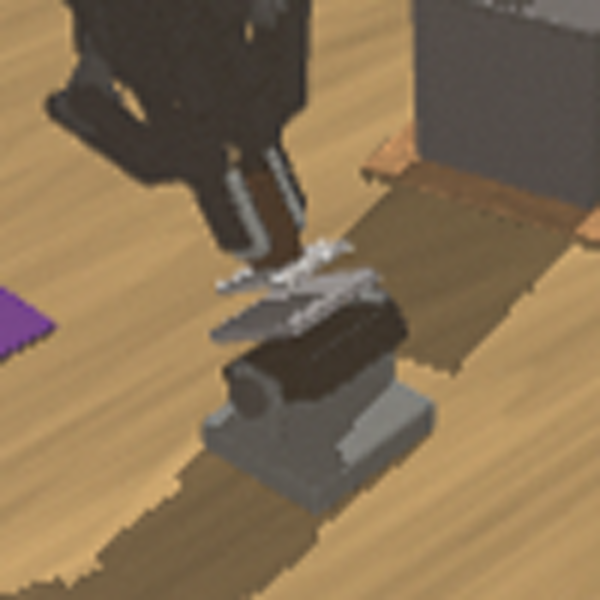

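Run:
```python
from goal import *
st=np.load('st16.npy',allow_pickle=True).item();C=cam('wrist',st);Rc=toolR(st)
g=lambda l:(np.array(l)/5+[250,160]-.4)
for off in (-.0257,-.0277):
  P=st['position']+Rc.apply(np.array([[.025,-.018,off-.004],[.025,.018,off-.004]]));print('plate pred',proj(P,C).round(1))
print('plate obs',g([(150,256),(551,255)]))
for sl in (28.3,29.3,30.3):
  p=np.r_[run3(0).x[:2],np.radians([5.5,sl])]
  print('face pred',proj(face(p)[0][:4],C).round(1).tolist())
print('obs',g([(115,158),(628,155)]), 'left/right edge at row 510', g([(133,510),(609,510)]))
```

```text
plate pred [[281.5 212.4]
 [361.8 212.4]]
plate pred [[281.  214. ]
 [362.3 214. ]]
plate obs [[279.6 210.8]
 [359.8 210.6]]
face pred [[273.0, 190.4], [375.5, 190.4], [370.2, 297.7], [277.5, 297.7]]
face pred [[272.9, 191.5], [375.6, 191.5], [370.0, 297.8], [277.7, 297.9]]
face pred [[272.8, 192.6], [375.7, 192.6], [369.8, 297.9], [277.8, 298.0]]
obs [[272.6 191.2]
 [375.2 190.6]] left/right edge at row 510 [[276.2 261.6]
 [371.4 261.6]]
```

The wrist view shows the plate square over the face. The face edges match my model within 0.5 px, and the plate sits about 0.9 mm to one side and 0.7 mm upslope in the grip. I'll correct for that and close in.

Emit:
drive_tool:
  targets: [0, 0, 0, -0.5, 2.1, 3, 0, 0, 0, 0, 0, 0, 4, 0, 0, 0, 0, 0, 0, 2, 0, 0, 0, 0, 0, 0, 0, 0]

```text
clock: 20.65
position: [0.5369, -0.0007, 0.0479]
ee_rot: [-0.013, 0.967, 0.046, 0.251]
contact_force: [-0.0, -0.0, -0.7]
width: 0.0132
```

```bash
cat > mom.py <<'E'
from chk import *
def mom(n=4,tag=None):
    fs=[];ms=[];ps=[]
    for i in range(n):
        w=get_image('wrist');st=get_state();Rc=toolR(st);fs.append(Rc.inv().apply(st['contact_force']));ms.append(Rc.inv().apply(st['moment']));ps.append(st['position'])
    print(st['clock'],'F',np.mean(fs,0).round(2),np.std(fs,0).round(2),'M',np.mean(ms,0).round(3),np.std(ms,0).round(3))
    p=np.r_[run3(0).x[:2],np.radians([5.5,29.3])];t,Rg=goal(p,0);print('d',(Rc.inv().apply(t-np.mean(ps,0))*1000).round(1),np.degrees((Rc.inv()*Rg).as_rotvec()).round(2))
    if tag: 
        cv2.imwrite(f'pics/w{tag}.png',w[:,:,::-1]);cv2.imwrite(f'pics/w{tag}c.png',cv2.resize(w[160:280,250:390,::-1],None,fx=5,fy=5,interpolation=cv2.INTER_CUBIC));np.save(f'st{tag}.npy',st,allow_pickle=True)
E
python3 -c "
from mom import *
mom(4,'17')"
```

```text
20.85 F [ 0.01 -0.31  0.3 ] [0.33 0.42 0.3 ] M [ 0.004 -0.3   -0.003] [0.031 0.013 0.034]
d [ 2.2 -0.5  3. ] [-0.05  0.2  -0.09]
```

View pics/w17c.png

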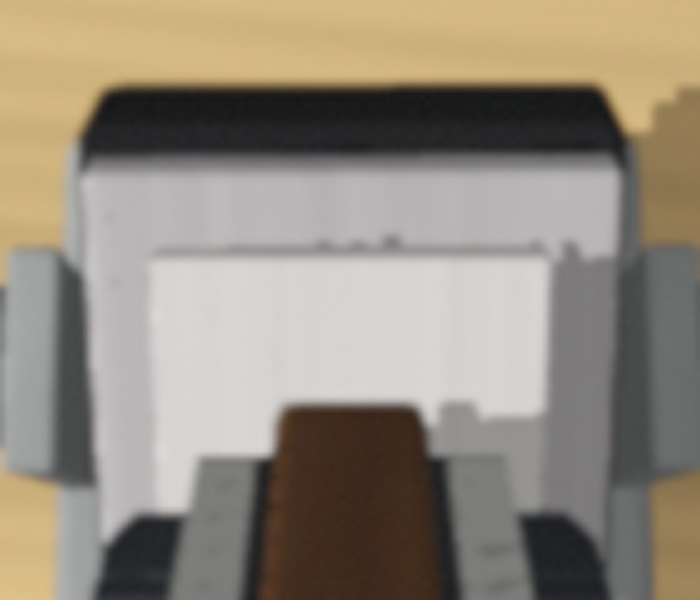

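Run:
```python
from goal import *
st=np.load('st17.npy',allow_pickle=True).item();C=cam('wrist',st);Rc=toolR(st)
g=lambda l:(np.array(l)/5+[250,160]-.4)
p=np.r_[run3(0).x[:2],np.radians([5.5,29.3])]
print('face pred',proj(face(p)[0][:4],C).round(1).tolist(),'obs',g([(82,168),(621,166)]))
# relative estimate: tool-frame location of plate/face edges from image at assumed depths
def edge(px,zt):  # intersect pixel ray with tool plane z=zt
    c=calibration('wrist');K=np.array(c['mtx']);D=np.array(c['distortion']);H=np.array(c['hand_eye'])
    q=cv2.undistortPoints(np.array(px,float).reshape(-1,1,2),K,D).reshape(-1,2);d=np.c_[q,np.ones(len(q))]@H[:3,:3].T;o=H[:3,3]
    return (o+d*((zt-o[2])/d[:,2])[:,None])*1000
print('plate top edge',edge(g([(150,256),(550,256)]),-.0297))
for h in (.002,.003,.005):print('face edge',edge(g([(82,168),(621,166)]),-.0257+h))
```

```text
face pred [[266.2, 193.1], [374.6, 193.0], [368.9, 304.4], [272.1, 304.5]] obs [[266.  193.2]
 [373.8 192.8]]
plate top edge [[ 25.77577519 -18.82324379 -29.7       ]
 [ 25.78167086  17.00164609 -29.7       ]]
face edge [[ 32.21668974 -25.49601567 -23.7       ]
 [ 32.41748336  23.94090377 -23.7       ]]
face edge [[ 31.9201679  -25.65224005 -22.7       ]
 [ 32.12223783  24.09891775 -22.7       ]]
face edge [[ 31.32712422 -25.9646888  -20.7       ]
 [ 31.53174678  24.41494572 -20.7       ]]
```

Emit:
drive_tool:
  targets: [0, 0.2, 0, 1.2, 0.1, 1, 0, 0, 0, 0, 0, 0, 1, 0, 0, 0, 0, 0, 0, 0, 0]

```text
clock: 21.22
position: [0.539, -0.0005, 0.0469]
ee_rot: [-0.013, 0.966, 0.046, 0.252]
contact_force: [0.1, -0.0, -1.3]
width: 0.0132
```

```bash
python3 -c "
from mom import *
mom(4,'18')"
```

```text
21.425 F [-0.25 -0.05  1.04] [0.4  0.37 0.3 ] M [-0.044 -0.294 -0.001] [0.016 0.019 0.03 ]
d [ 0.9 -0.6  1. ] [-0.05  0.   -0.09]
```

Emit:
drive_tool:
  targets: [0, 0, 0, 0, 0, 1, 0, 0, 0, 0, 0, 0, 0, 0, 0, 0, 0, 0, 0, 0, 0]

```text
clock: 21.8
position: [0.5395, -0.0005, 0.0462]
ee_rot: [-0.013, 0.966, 0.046, 0.253]
contact_force: [-0.4, -0.4, -0.1]
width: 0.0134
```

Emit:
drive_tool:
  targets: [0, 0, 0, 0, 0, 0.5, 0, 0, 0, 0, 0, 0, 0, 0]

```text
clock: 22.05
position: [0.5398, -0.0005, 0.0457]
ee_rot: [-0.013, 0.966, 0.046, 0.253]
contact_force: [-1.8, -1.1, 0.7]
width: 0.0136
```

```bash
python3 -c "
from mom import *
mom(5,'19')"
```

```text
22.3 F [-0.28  0.16 -1.72] [0.29 0.42 0.34] M [ 0.013 -0.25  -0.013] [0.012 0.053 0.023]
d [ 0.8 -0.6 -0.4] [-0.05 -0.01 -0.09]
```

Emit:
drive_tool:
  targets: [0, 0, 0, 0, 0, 1, 0, 0, 0, 0, 0, 0, 1, 0, 0, 0, 0, 0, 0, 0, 0, 0, 0, 0, 0, 0, 0, 0]

```text
clock: 22.8
position: [0.5408, -0.0005, 0.044]
ee_rot: [-0.013, 0.966, 0.046, 0.253]
contact_force: [-0.8, 0.4, 1.9]
width: 0.0131
```

```bash
python3 -c "
from mom import *
mom(16,'20')"
```

```text
23.6 F [-0.19 -0.5  -2.46] [0.47 0.45 0.51] M [ 0.05  -0.158  0.   ] [0.031 0.028 0.024]
d [ 0.8 -0.6 -2.4] [-0.05 -0.   -0.09]
```

View pics/w20c.png

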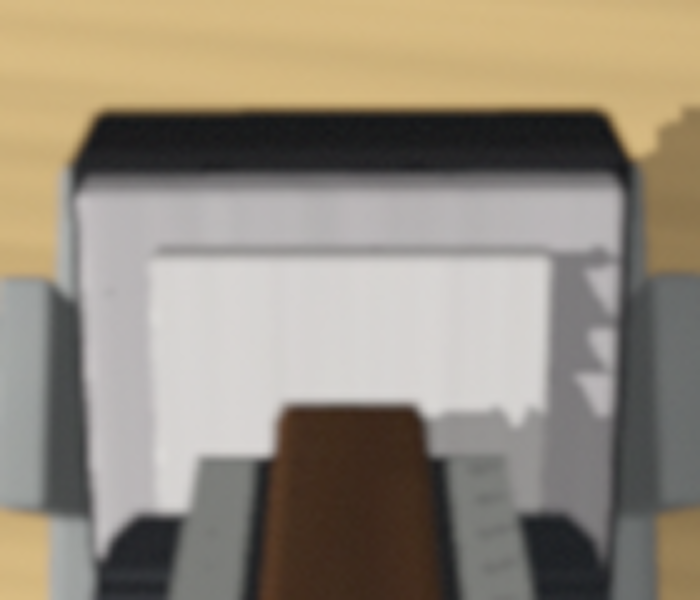

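Contact is confirmed: about 3.2 N at about 2.4 mm, and force and travel agree. The moment change about tool y suggests the uphill edge is carrying the load, so I'll test with slightly more tilt.

Emit:
drive_tool:
  targets: [0, 0.8, 0, 0.3, 0, 0, 0, 0, 0, 0, 0, 0, 0, 0, 0, 0, 0, 0, 0, 0, 0]

```text
clock: 23.98
position: [0.5409, -0.0005, 0.044]
ee_rot: [-0.013, 0.965, 0.046, 0.259]
contact_force: [-1.3, -1.0, 2.3]
width: 0.013
```

```bash
python3 -c "
from mom import *
mom(16,'21')"
```

```text
24.775 F [-0.95  0.47 -2.54] [0.45 0.59 0.49] M [-0.148 -0.372  0.   ] [0.047 0.051 0.028]
d [ 0.7 -0.7 -2.4] [-0.04 -0.79 -0.09]
```

Emit:
drive_tool:
  targets: [0, 0.8, 0, 0.3, 0, 1, 0, 0, 0, 0, 0, 0, 0, 0, 0, 0, 0, 0, 0, 0, 0]

```text
clock: 25.15
position: [0.5418, -0.0002, 0.0435]
ee_rot: [-0.013, 0.963, 0.046, 0.266]
contact_force: [-2.1, 1.1, 3.1]
width: 0.0131
```

```bash
python3 -c "
from mom import *
mom(20,'22')"
```

```text
26.15 F [ 0.54 -0.55 -3.11] [0.59 0.42 0.52] M [ 0.075 -0.259 -0.002] [0.065 0.059 0.03 ]
d [ 0.3 -0.6 -3.4] [-0.05 -1.61 -0.1 ]
```

View pics/w22c.png

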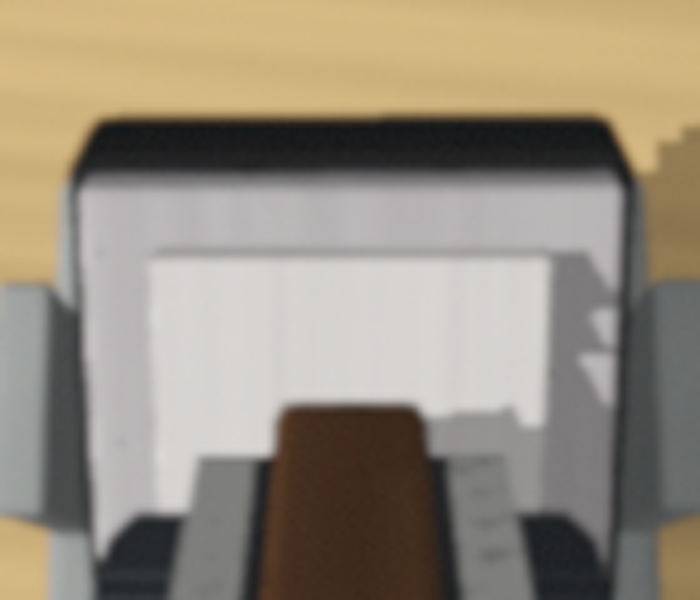

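Emit:
drive_tool:
  targets: [0, -0.5, 0, 0, 0, 1, 0, 0, 0, 0, 0, 0, 0, 0, 0, 0, 0, 0, 0, 0, 0]

```text
clock: 26.52
position: [0.5421, -0.0003, 0.0425]
ee_rot: [-0.013, 0.964, 0.046, 0.262]
contact_force: [-1.4, -0.0, 2.6]
width: 0.0132
```

```bash
python3 -c "
from mom import *
mom(20,'23')
w=cv2.imread('pics/w23.png');cv2.imwrite('pics/w23d.png',cv2.resize(w[180:230,255:385],None,fx=6,fy=6,interpolation=cv2.INTER_CUBIC))"
```

```text
27.525 F [-0.6   0.   -3.69] [0.52 0.49 0.47] M [ 0.007 -0.438  0.016] [0.042 0.063 0.024]
d [ 0.5 -0.6 -4.4] [-0.05 -1.09 -0.09]
```

View pics/w23d.png

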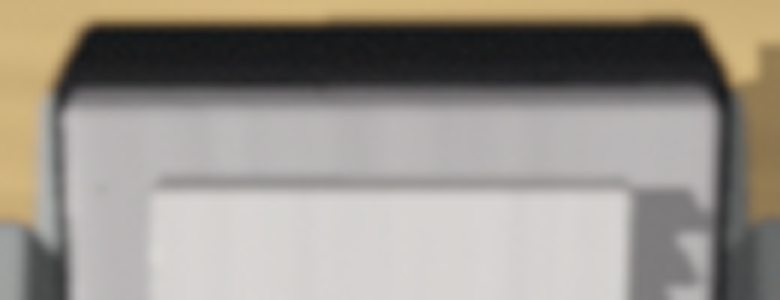

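Run:
```python
from goal import *
def edge(px,zt):
    c=calibration('wrist');K=np.array(c['mtx']);D=np.array(c['distortion']);H=np.array(c['hand_eye'])
    q=cv2.undistortPoints(np.array(px,float).reshape(-1,1,2),K,D).reshape(-1,2);d=np.c_[q,np.ones(len(q))]@H[:3,:3].T;o=H[:3,3]
    return (o+d*((zt-o[2])/d[:,2])[:,None])*1000
g=lambda l:np.array(l)/6+[255,180]-.42
print(edge(g([(152,187),(630,187)]),-.0297));print(edge(g([(64,105),(717,104)]),-.0257))
print(edge(g([(64,97),(717,95)]),-.0257))
```

```text
[[ 25.81493682 -18.67931521 -29.7       ]
 [ 25.8212733   16.98798497 -29.7       ]]
[[ 30.98381561 -25.60640661 -25.7       ]
 [ 31.07288104  23.8369338  -25.7       ]]
[[ 31.61693275 -25.57745614 -25.7       ]
 [ 31.78491873  23.80403903 -25.7       ]]
```

```bash
python3 -c "
from h import *
s=get_image('scene');cv2.imwrite('pics/s24.png',cv2.resize(s[130:310,150:400,::-1],None,fx=3.2,fy=3.2,interpolation=cv2.INTER_CUBIC));print(get_state()['clock'])"
```

```text
27.575
```

View pics/s24.png

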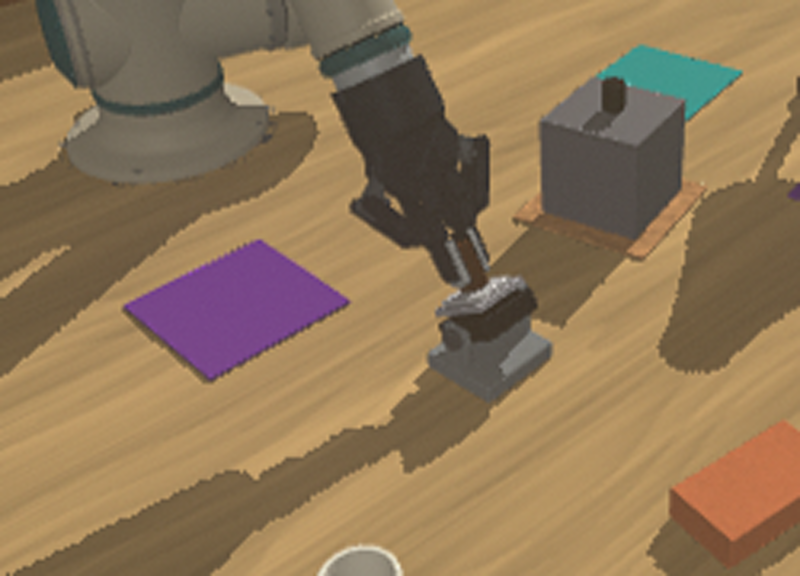

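The plate lies flush on the face and the cover stands on the mat. The other things are untouched, so I'm handing in.

```bash
python3 -c "
from rig import *
print(sign_off());s=get_state();print(s['clock'],s['position'],s['contact_force'],s['width'])"
```

```text
the job is handed in; nothing more can be done
None
the job is handed in; nothing more can be done
```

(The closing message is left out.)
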